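# Set up the picking-list stand in the supply store

### The job

Fold up the back panel of the white folding stand until it snaps over into its open position, then take the taller of the two clipboards out of the rack and set it centred on the stand: foot on the ledge between panel and lip, leaning back against the open panel, with its clip and paper facing outwards. Set it down without dropping it, let go, and leave the short clipboard and the other things on the bench where they are.

Things in the scene. Friction and masses are not known exactly. Their poses are not given: they have to be found in the camera images.
- stand: Base of the folding stand, fixed: white plate x -50..+85, 190 wide (y), 10 mm thick. Origin on the bench under the hinge axis (along y); x towards where the open stand faces, away from the robot. Lip across the plate at x 38..44, top 22 mm above the bench; the board's foot belongs on the plate (10 mm above the bench) between panel and lip. Hinge cheeks at y +-89, 42 mm high.
- stand_hinge (a point): Middle of the hinge axis, 30 mm above the bench at the stand's origin; axes as stand.
- stand_handle (a point): Middle of the handle bar at the panel's free edge: round steel bar 8 mm thick along y, 90 mm long between stems, 155 mm from the hinge axis in the panel's mid-plane, with a 36 mm gap to the panel edge. Folded, it is 30 mm above bare bench, beyond the base. The point's x points from the hinge outwards along the panel.
- stand_panel (a joint): Panel angle: 0 folded forward (+x) over the base, 1.833 rad open against its stop, leaning back 15 degrees. Over-centre spring: falls shut below about 1.0 rad, swings open by itself and stays past 1.3. Lifting the handle takes about 5 N. Panel 8 mm thick (hinge axis in its mid-plane), 150 wide, 15 to 115 mm from the axis; underside when folded is the front when open.
- rack: Fixed dark steel rack, base 170 (x) x 190 (y) x 8 mm. Two slots along y, at x = -45 and +45 mm, each 19 mm wide between sheet walls whose tops are 58 mm above the bench; low end stops at y = +-86 mm. Origin at the centre of its underside.
- tall_board: Taller aluminium clipboard, upright in one slot: 240 high, 160 wide (y), 16 mm thick (x), about 0.35 kg. Origin at the centre of its foot, z up the board, x out of its front, which has white paper and a dark clip 70 wide, 5 mm proud, 40 to 56 mm below the top. Pinch the bare top 40 mm. In the rack the foot is 8 mm above the bench and x points away from the robot.
- short_board: The shorter clipboard in the other slot, same make, 160 mm high, 120 mm wide, 16 mm thick; not to be moved.
- carton: Cardboard carton 100 x 140 x 80 mm, bystander, origin at the centre of its underside.
- saline: Clear plastic bottle, 66 mm across, 170 mm high, bystander, origin at the centre of its underside.
- jar: White plastic jar, 62 mm across, 88 mm high, bystander, origin at the centre of its underside.
Mind the look-alikes: they are no part of the job. Leave any red look-alike of the tall_board alone.

How it is judged:
By the outcome, as a careful person would: the job done as asked, in the order asked, and still so for the second after the job is handed in, with the robot touching nothing.
It also fails if it takes over 62 s, if anything falls off the work surface, if the arm or the gripper's body presses on something with over 40 N, if the wrist force passes 120 N, or if a joint passes its speed limit or range.

### The arm

A 7-joint arm with a two-finger parallel gripper is mounted at the origin on the work surface. World frame = base frame: x ahead of the robot, y to its left, z up, the work surface at z = 0. Lengths are in m, angles in rad, forces in N, time in s.
With the tool pointing down it reaches from about 0.425 to 0.925 m from the base axis. Payload 6.8 kg.
Tool frame: the origin (TCP) lies midway between the tips of the shut fingers; the grasp point (between the pads) lies bot.grip_point_offset behind it (bot.grip_point_offset is the distance from the TCP to the grasp point, in m); z points along the fingers, y is the line along which they close (so a half turn about z gives the same grasp; the last joint's range is limited). The gripper opens to 85 mm and grips with 20 to 120 N. Pads are 22 mm wide; open, the fingers measure 114 mm over their backs; the gripper's body (76 mm by 85 mm) begins 54 mm behind the grasp point. The pads swing forward as they close: fully open they stand 13 mm farther back than shut.
Start: joints at [-1.371, 0.477, 0.022, 1.555, -0.011, 1.109, -0.083], TCP at [0.204, 0.643, 0.231] pointing down, gripper open.
Joint ranges: [-2.96, 2.96], [-0.34, 2.1], [-1.41, 1.46], [0.24, 2.44], [-1.37, 4.51], [0.17, 1.92], [-2.96, 2.96]. Speed limits (rad/s): [2.39, 2.39, 3.14, 3.14, 3.14, 3.14, 3.14].

### API

Orientations are given as a unit quaternion [w, x, y, z].
In Python, from station import get_obs, cams, job, bot gives the robot as it stands.
- The arm moves only by the tool arm_command, never from a script. Its argument "rows" is a list that holds one entry, the list of rows, each a list of 5 numbers: the finger opening in mm, from 0 to 85.4, then the shift along the world's x, y, z in units of 60 mm (1.0 is 60 mm), then the turn about the world's z in units of 0.08 rad (1.0 is 0.08 rad). In form: [[[grip, x, y, z, turn], ...]]. A call has exactly 10 rows; each row shifts and turns the commanded pose from where the row before left it; what a row does not reach is not made up. A row lasts 1/8 s, in which the tool goes at most 62.5 mm and 10.7 degrees, less where a joint would pass 70% of its speed; a pose out of reach is approached as far as the arm can. A call with a number of a shift or a turn outside -1 to 1 is refused whole. A call with a gripper value outside its range is refused whole. The fingers move at their own pace and stop on an object; "newtons" is the grip in N (left out, the last holds). Time passes only in rows, so rows that do not move let the fingers close, or fill a call up. It gives the time, the measured TCP pose, the force, the opening and the grip force at its end, in the units of the state.
- get_obs(): the state, without advancing time (a new reading comes with each control period).
- cams.read_camera(name): name is "scene" or "top" or "wrist"; returns the picture (384x512x3 uint8, red, green, blue); there is no depth.
- cams.camera_params(name): a dict with "K" (3x3 intrinsics, pixels), "extrinsics" (4x4, takes a point from camera to world coordinates). Camera axes: x right, y down, z forward; pixel columns grow to the right and rows downward; lengths in m; the calibration is good to about 2 mm. A picture is of the moment at which its call begins: read the wrist's pose just before it. camera_params takes no time and is no camera call; for the wrist camera it gives the pose at the moment of the call.
- job.hand_in(): hands the job in; it is judged then, once.
The state is a dict: "t": time; "q": joint angles; "joint_vel": joint speeds; "joint_torque": joint torques, N m; "eef_pos": TCP position; "tool_rot": TCP orientation; "contact_force": force on the tool from outside, world axes, zero at the start; "torque": the same for the moment, N m; "gripper_width": opening from 0.0 (shut) to 1.0 (fully open); "grasp_force": force on a finger pad.
Only numpy, scipy, OpenCV 4.12 (cv2) and the standard library are available. Lean on these libraries where they do the work, as an engineer would, in place of code of your own. Each camera call takes 0.05 s, during which the arm holds its last target. There are 200 camera calls.

## Working session

There is one attempt and no reset: what is moved stays moved. The work goes in short steps, Python scripts to look and compute and a tool call to move; the robot and the scene stay as the last step left them, time stands still between calls to the robot, and variables do not carry over. Pictures are saved under pics/ and viewed, at most 10 in all, crops included, and the job is handed in when it is done.

Besides the shell and the picture viewer there is one more tool, called by a JSON object that holds its "api" and its "payload", one argument or row to a line. arm_command: Moves the arm, as the interface text tells. Its arguments: {"type":"object","properties":{"rows":{"type":"array"},"newtons":{"type":"number"}},"required":["rows"]}

```bash
ls; mkdir -p pics; python3 - <<'E'
from station import get_obs,cams,job,bot
import cv2,numpy as np
o=get_obs();print({k:np.round(v,3) for k,v in o.items()}, bot.grip_point_offset)
for n in ("scene","top"):
    im=cams.read_camera(n);p=cams.camera_params(n)
    cv2.imwrite(f"pics/{n}0.png",im[:,:,::-1]);print(n,np.round(p["K"],1).tolist(),np.round(p["extrinsics"],3).tolist())
a=cv2.imread("pics/scene0.png");b=cv2.imread("pics/top0.png")
E
```

```text
pics
{'t': np.float64(0.0), 'q': array([-1.371,  0.478,  0.022,  1.556, -0.012,  1.109, -0.083]), 'joint_vel': array([-0.   , -0.   ,  0.   ,  0.001, -0.   ,  0.002, -0.   ]), 'joint_torque': array([ 1.0000e-03, -5.9644e+01,  1.6080e+00, -2.8120e+01,  1.2000e-02,
        9.0000e-03, -0.0000e+00]), 'eef_pos': array([0.204, 0.643, 0.23 ]), 'tool_rot': array([-0.   ,  0.153,  0.988, -0.001]), 'contact_force': array([-0.16 ,  0.976, -0.932]), 'torque': array([-0.049,  0.032,  0.008]), 'grasp_force': np.float64(0.0), 'gripper_width': np.float64(1.0)} 0.0187
scene [[445.0, 0.0, 250.5], [0.0, 445.0, 190.3], [0.0, 0.0, 1.0]] [[-0.56, 0.502, -0.659, 1.297], [0.829, 0.333, -0.45, 0.507], [-0.006, -0.798, -0.602, 0.76], [0.0, 0.0, 0.0, 1.0]]
top [[415.3, 0.0, 258.2], [0.0, 415.3, 190.2], [0.0, 0.0, 1.0]] [[0.001, -0.991, 0.134, 0.414], [-1.0, -0.0, 0.005, -0.019], [-0.005, -0.134, -0.991, 1.157], [0.0, 0.0, 0.0, 1.0]]
```

View pics/scene0.png

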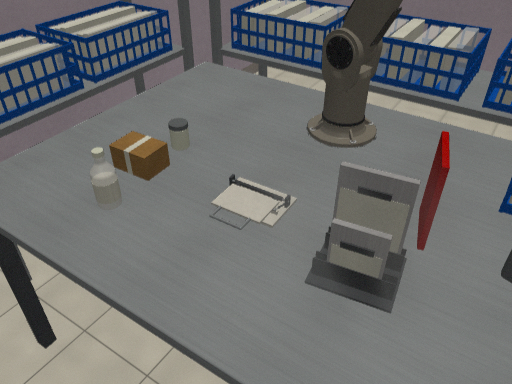

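View pics/top0.png

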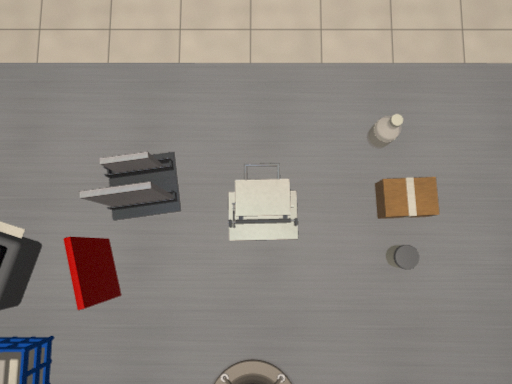

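Candidates for the tall board: grey board at scene (375,195) / top (118,193), taller, in the slot nearer the robot; the short one at scene (360,248) / top (130,161); the red look-alike at scene (436,190) / top (92,270). I choose the first. The stand is the only white plate, at top (263,210), with its handle at (262,165). Next is one close crop as a check.

```bash
cat > h.py <<'E'
import cv2,numpy as np
from station import get_obs,cams,job,bot
def ray(n,uv,P=None):
    p=P or cams.camera_params(n);E=np.array(p["extrinsics"]);d=np.linalg.inv(p["K"])@[uv[0],uv[1],1.]
    return E[:3,3],E[:3,:3]@d
def onz(n,uv,z,P=None):
    c,d=ray(n,uv,P);return c+d*(z-c[2])/d[2]
def proj(n,X,P=None):
    p=P or cams.camera_params(n);E=np.array(p["extrinsics"]);q=np.array(p["K"])@(E[:3,:3].T@(np.array(X)-E[:3,3]));return q[:2]/q[2]
E
python3 - <<'E'
import cv2,numpy as np
from h import *
b=cv2.imread("pics/top0.png");a=cv2.imread("pics/scene0.png")
c1=cv2.resize(b[140:225,75:185],None,fx=3.6,fy=3.6,interpolation=cv2.INTER_CUBIC)
c2=cv2.resize(b[155:245,220:305],None,fx=3.6,fy=3.6,interpolation=cv2.INTER_CUBIC)
H=330
f=lambda c:cv2.copyMakeBorder(c,0,H-c.shape[0],0,0,cv2.BORDER_CONSTANT)
cv2.imwrite("pics/crop1.png",np.hstack([f(c1),f(c2)]))
for uv,z in [((262,165),.03),((229,193),.01),((297,192),.01),((297,239),.01),((230,240),.01),((83,194),.248),((150,185),.248),((247,165),.03),((279,164),.03)]:print(uv,np.round(onz("top",uv,z),3))
E
```

```text
(262, 165) [ 0.636 -0.024  0.03 ]
(229, 193) [0.561 0.068 0.01 ]
(297, 192) [ 0.564 -0.121  0.01 ]
(297, 239) [ 0.434 -0.12   0.01 ]
(230, 240) [0.431 0.064 0.01 ]
(83, 194) [0.528 0.373 0.248]
(150, 185) [0.548 0.225 0.248]
(247, 165) [0.636 0.018 0.03 ]
(279, 164) [ 0.639 -0.071  0.03 ]
```

View pics/crop1.png

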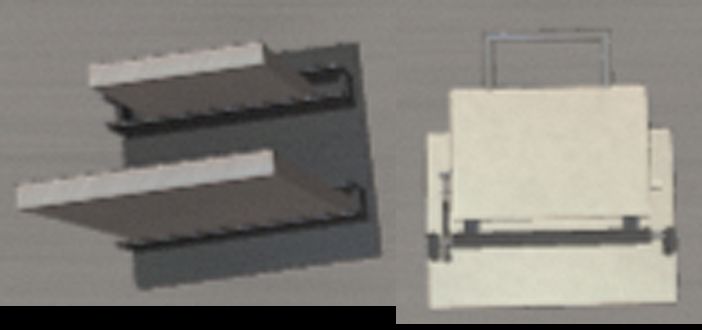

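The crop shows the tall grey board (top edge about px 80–151, row 182–198) in the slot nearer the robot, with the shorter board in front of it. The stand is folded, with its handle bar at row 164.4, columns 245–279.

```bash
python3 - <<'E'
from h import *
T=lambda p,x0,y0,z:onz("top",((p[0]+.5)/3.6-.5+x0,(p[1]+.5)/3.6-.5+y0),z)
r=lambda v:np.round(v,4).tolist()
# stand
A=[T((p[0]-396,p[1]),220,155,.01) for p in [(428,308),(676,302),(670,128),(428,133)]]
print("plate",[r(a) for a in A]); 
h1,h2=T((487-396,37),220,155,.034),T((609-396,33),220,155,.034);print("bar",r(h1),r(h2),r((h1+h2)/2))
print("plate width",np.linalg.norm(A[0]-A[1]),np.linalg.norm(A[3]-A[2]),np.linalg.norm(A[0]-A[3]))
d=A[0]-A[1];print("yaw plate",np.arctan2(-d[0],d[1]));d=h1-h2;print("yaw bar",np.arctan2(-d[0],d[1]))
B=[T(p,75,140,.248) for p in [(17,185),(19,210),(274,174),(274,150)]]
print("board",[r(b) for b in B],r(np.mean(B,0)),np.linalg.norm(B[0]-B[3]))
for i,j in((0,3),(1,2)):
  d=B[i]-B[j];print("yaw",np.arctan2(-d[0],d[1]))
# red board, mask
b=cv2.imread("pics/top0.png");m=((b[:,:,2]>120)&(b[:,:,1]<40)).astype(np.uint8)
c=max(cv2.findContours(m,0,2)[0],key=cv2.contourArea);q=cv2.boxPoints(cv2.minAreaRect(c))
print("red",q.tolist(),[[r(onz("top",p,z)) for z in(0,.24)] for p in q])
E
```

```text
plate [[0.4305, 0.0679, 0.01], [0.4353, -0.1211, 0.01], [0.569, -0.118, 0.01], [0.565, 0.0693, 0.01]]
bar [0.6359, 0.0231, 0.034] [0.6391, -0.0701, 0.034] [0.6375, -0.0235, 0.034]
plate width 0.18903028454441956 0.1873478956381537 0.13452534558807283
yaw plate 0.025087734801891526
yaw bar 0.033529315092583195
board [[0.5348, 0.3812, 0.248], [0.5193, 0.3791, 0.248], [0.5417, 0.2233, 0.248], [0.5566, 0.2238, 0.248]] [0.5381, 0.3018, 0.248] 0.1589089137103134
yaw 0.13782639358045684
yaw 0.14259307066144525
red [[63.57691955566406, 237.88461303710938], [69.92308044433594, 236.61538696289062], [84.07691955566406, 307.3846130371094], [77.73075866699219, 308.6538391113281]] [[[0.4365, 0.5266, 0.0], [0.4319, 0.4134, 0.24]], [[0.4401, 0.5092, 0.0], [0.4347, 0.3996, 0.24]], [[0.2492, 0.4588, 0.0], [0.2834, 0.3597, 0.24]], [[0.2458, 0.4759, 0.0], [0.2807, 0.3732, 0.24]]]
```

Stand: hinge at (0.482, -0.0265), yaw 0.027, bar at (0.637, -0.023). Tall board: top centre at (0.538, 0.302), yaw 0.14. First I lift, then cross over to the handle.

{"api": "arm_command", "payload": {
  "rows": [
    [[85,0,0,0.9,0],[85,0,0,0.9,0],[85,0,0,0.9,0],[60,0.45,-0.7,0.1,-1],[40,0.45,-0.7,0,-1],[28,0.45,-0.7,0,-1],[28,0.45,-0.7,0,-1],[28,0.45,-0.7,0,-1],[28,0.45,-0.7,0,-1],[28,0.45,-0.7,0,-1]]
  ],
  "newtons": 40
}}

```text
t: 1.35
eef_pos: [0.3941, 0.3476, 0.399]
tool_rot: [-0.0, 0.422, 0.907, -0.0]
contact_force: [0.5, 0.2, -0.1]
gripper_width: 0.325
grasp_force: 0.0
```

{"api": "arm_command", "payload": {
  "rows": [
    [[28,0.45,-0.7,0,-1],[28,0.45,-0.7,0,-1],[28,0.45,-0.7,0,-1],[28,0.45,-0.7,0,-1],[28,0.45,-0.7,0,-1],[28,0.45,-0.7,0,-1],[28,0.45,-0.7,0,-1],[28,0.45,-0.7,0,-1],[28,0,0,0,-0.45],[28,0,0,0,0]]
  ]
}}

```text
t: 2.6
eef_pos: [0.6092, 0.0139, 0.3987]
tool_rot: [-0.001, 0.697, 0.717, -0.0]
contact_force: [0.3, 0.3, 0.3]
gripper_width: 0.327
grasp_force: 0.0
```

{"api": "arm_command", "payload": {
  "rows": [
    [[28,0.23,-0.31,-0.5,0],[28,0.23,-0.31,-0.7,0],[28,0,0,-0.7,0],[28,0,0,-0.7,0],[28,0,0,-0.7,0],[28,0,0,-0.5,0],[28,0,0,-0.2,0],[28,0,0,0,0],[28,0,0,0,0],[28,0,0,0,0]]
  ]
}}

```text
t: 3.85
eef_pos: [0.6379, -0.0239, 0.1607]
tool_rot: [0.001, 0.697, 0.717, 0.001]
contact_force: [-0.2, -0.8, -0.4]
gripper_width: 0.327
grasp_force: 0.0
```

```bash
python3 - <<'E'
from h import *
P=cams.camera_params("wrist");o=get_obs();im=cams.read_camera("wrist")
cv2.imwrite("pics/w1.png",im[:,:,::-1]);print(o["eef_pos"],np.round(P["extrinsics"],3).tolist(),P["K"])
import json;json.dump({k:np.array(v).tolist() for k,v in P.items()},open("w1.json","w"))
e=o["eef_pos"];print("tcp ground proj",proj("wrist",[e[0],e[1],.03],P))
E
```

```text
[ 0.63790571 -0.02389835  0.16068821] [[1.0, 0.026, 0.011, 0.636], [0.027, -0.959, -0.283, 0.049], [0.003, 0.284, -0.959, 0.304], [0.0, 0.0, 0.0, 1.0]] [[287.35520474   0.         253.13559091]
 [  0.         287.35520474 191.38518169]
 [  0.           0.           1.        ]]
tcp ground proj [252.56235687 183.80242399]
```

View pics/w1.png

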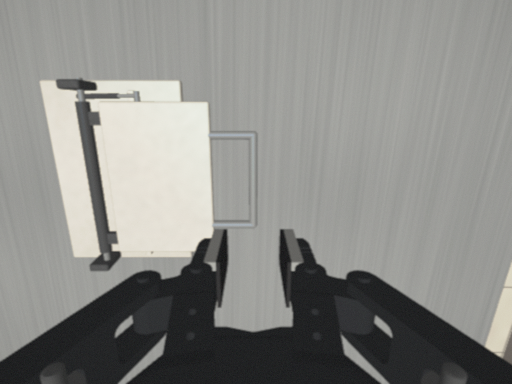

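The wrist view shows the bar at column 253, rows 133–225, and the TCP projects to (252.6, 183.8). So x is aligned and y is about 4 mm off. I descend and grip.

{"api": "arm_command", "payload": {
  "rows": [
    [[28,0,0.06,-0.5,0],[28,0,0,-0.7,0],[28,0,0,-0.6,0],[28,0,0,-0.4,0],[28,0,0,-0.25,0],[28,0,0,0,0],[0,0,0,0,0],[0,0,0,0,0],[0,0,0,0,0],[0,0,0,0,0]]
  ]
}}

```text
t: 5.15
eef_pos: [0.6378, -0.0204, 0.0135]
tool_rot: [0.001, 0.698, 0.717, 0.001]
contact_force: [-2.4, 0.3, 6.3]
gripper_width: 0.072
grasp_force: 39.4
```

{"api": "arm_command", "payload": {
  "rows": [
    [[0,-0.01,0,0.226,0],[0,-0.03,-0.001,0.224,0],[0,-0.049,-0.001,0.221,0],[0,-0.068,-0.002,0.215,0],[0,-0.087,-0.002,0.209,0],[0,-0.105,-0.003,0.2,0],[0,-0.122,-0.003,0.19,0],[0,-0.138,-0.004,0.179,0],[0,-0.153,-0.004,0.166,0],[0,-0.167,-0.004,0.152,0]]
  ]
}}

```text
t: 6.4
eef_pos: [0.5838, -0.0218, 0.1341]
tool_rot: [0.002, 0.698, 0.717, 0.003]
contact_force: [6.3, 0.1, 2.6]
gripper_width: 0.079
grasp_force: 39.0
```

{"api": "arm_command", "payload": {
  "rows": [
    [[0,-0.18,-0.005,0.137,0],[0,-0.191,-0.005,0.121,0],[0,-0.201,-0.005,0.104,0],[0,-0.209,-0.006,0.086,0],[0,-0.216,-0.006,0.067,0],[0,-0.221,-0.006,0.048,0],[0,-0.224,-0.006,0.029,0],[0,-0.226,-0.006,0.009,0],[0,-0.226,-0.006,-0.011,0],[0,0,0,0,0]]
  ]
}}

```text
t: 7.65
eef_pos: [0.4665, -0.0249, 0.1685]
tool_rot: [-0.001, 0.698, 0.716, 0.001]
contact_force: [-4.0, -1.1, 14.5]
gripper_width: 0.075
grasp_force: 43.2
```

{"api": "arm_command", "payload": {
  "rows": [
    [[0,-0.22,-0.006,-0.03,0],[50,-0.1,0,-0.02,0],[60,-0.1,0,0,0],[60,0,0,0,0],[60,0,0,0,0],[60,0,0,0.4,0],[60,0,0,0.7,0],[60,0,0,0.9,0],[60,0,0,0.9,0],[60,0,0,0.6,0]]
  ]
}}

```text
t: 8.9
eef_pos: [0.4432, -0.0253, 0.3764]
tool_rot: [0.001, 0.698, 0.716, 0.001]
contact_force: [0.0, 0.3, -0.6]
gripper_width: 0.698
grasp_force: 0.0
```

```bash
python3 - <<'E'
from h import *
a=cams.read_camera("scene")[:,:,::-1];b=cams.read_camera("top")[:,:,::-1]
cv2.imwrite("pics/s2.png",a);cv2.imwrite("pics/t2.png",b)
c=lambda i:cv2.resize(i,(390,360),interpolation=cv2.INTER_CUBIC)
cv2.imwrite("pics/c2.png",np.hstack([c(a[130:250,190:320]),c(b[140:260,200:330])]))
E
```

```text
(no output)
```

View pics/c2.png

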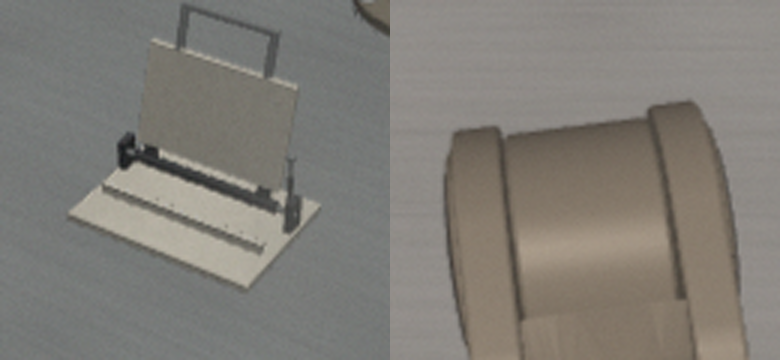

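The panel stands open against its stop, with its handle up and the ledge and lip free. Now I move to the tall board.

{"api": "arm_command", "payload": {
  "rows": [
    [[70,0.17,0.5,0,0.15],[85,0.17,0.65,0,0.15],[85,0.17,0.65,0,0.15],[85,0.17,0.65,0,0.15],[85,0.17,0.65,0,0.2],[85,0.17,0.65,0,0.2],[85,0.17,0.65,0,0.2],[85,0.17,0.6,-0.1,0.2],[85,0.17,0.4,-0.3,0],[85,0,0,0,0]]
  ]
}}

```text
t: 10.25
eef_pos: [0.5326, 0.3019, 0.3454]
tool_rot: [-0.001, 0.655, 0.756, -0.003]
contact_force: [-0.7, -0.1, 0.6]
gripper_width: 0.996
grasp_force: 0.0
```

```bash
python3 - <<'E'
from h import *
P=cams.camera_params("wrist");o=get_obs();im=cams.read_camera("wrist")
cv2.imwrite("pics/w2.png",im[:,:,::-1]);e=o["eef_pos"];print(e,o["tool_rot"],"proj at z .248",proj("wrist",[e[0],e[1],.248],P), "pred board",proj("wrist",[.538,.302,.248],P))
a=cv2.imread("pics/s2.png");print([np.round(onz("scene",p,.022),4) for p in ((224.3,191.7),(277.7,213.3))])
import json;json.dump({k:np.array(v).tolist() for k,v in P.items()},open("w2.json","w"))
E
```

```text
[0.53259384 0.30194318 0.34541371] [-0.00078254  0.65462345  0.75594854 -0.00305349] proj at z .248 [253.33958395 193.21137513] pred board [259.46847427 194.00571333]
[array([ 0.5337, -0.1013,  0.022 ]), array([0.5314, 0.0685, 0.022 ])]
```

View pics/w2.png

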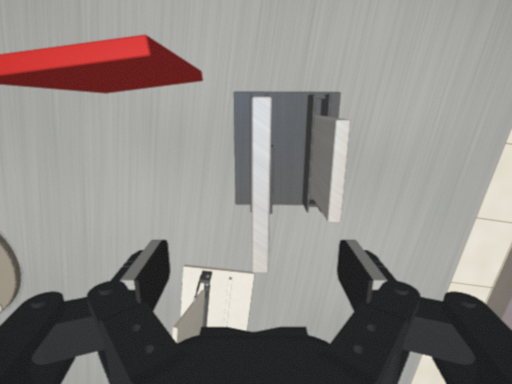

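```bash
python3 - <<'E'
from h import *
import json;P=json.load(open("w2.json"))
im=cv2.imread("pics/w2.png");g=im.min(2);m=(g>165).astype(np.uint8)*255;m[:90]=0;m[280:]=0;m[:,:245]=0;m[:,280:]=0
c=max(cv2.findContours(m,0,2)[0],key=cv2.contourArea);q=cv2.boxPoints(cv2.minAreaRect(c));print(q)
X=np.array([onz("wrist",p,.248,P) for p in q]);print(X.round(4),X.mean(0).round(4),np.linalg.norm(X[0]-X[1]),np.linalg.norm(X[1]-X[2]))
# stand front edge corners via scene plate
E
```

```text
[[245.  97.]
 [279.  97.]
 [279. 279.]
 [245. 279.]]
[[0.5146 0.3801 0.248 ]
 [0.5413 0.3839 0.248 ]
 [0.5693 0.2204 0.248 ]
 [0.537  0.2156 0.248 ]] [0.5405 0.3    0.248 ] 0.026986898706902022 0.1659442295984596
```

{"api": "arm_command", "payload": {
  "rows": [
    [[85,0.12,0.02,-0.3,0],[85,0,0,-0.5,0],[85,0,0,-0.5,0],[85,0,0,-0.5,0],[85,0,0,-0.3,0],[85,0,0,-0.1,0],[0,0,0,0,0],[0,0,0,0,0],[0,0,0,0,0],[0,0,0,0,0]]
  ],
  "newtons": 60
}}

```text
t: 11.55
eef_pos: [0.5416, 0.3002, 0.2184]
tool_rot: [-0.0, 0.656, 0.755, 0.0]
contact_force: [0.5, 1.0, -2.2]
gripper_width: 0.177
grasp_force: 58.8
```

{"api": "arm_command", "payload": {
  "rows": [
    [[0,0,0,0.1,0],[0,0,0,0.2,0],[0,0,0,0.3,0],[0,0,0,0.4,0],[0,0,0,0.4,0],[0,0,0,0.3,0],[0,0,0,0.1,0],[0,0,0,0,0],[0,0,0,0,0],[0,0,0,0,0]]
  ]
}}

```text
t: 12.8
eef_pos: [0.5412, 0.2999, 0.3248]
tool_rot: [-0.0, 0.656, 0.755, -0.001]
contact_force: [-0.9, 0.8, -3.7]
gripper_width: 0.178
grasp_force: 58.8
```

```bash
python3 - <<'E'
from h import *
a=cams.read_camera("scene")[:,:,::-1];P=cams.camera_params("wrist");b=cams.read_camera("wrist")[:,:,::-1]
cv2.imwrite("pics/s3.png",a);cv2.imwrite("pics/w3.png",b);e=get_obs();print(e["eef_pos"])
import json;json.dump({k:np.array(v).tolist() for k,v in P.items()},open("w3.json","w"))
cv2.imwrite("pics/c3.png",np.hstack([cv2.resize(a[110:310,190:450],(390,300),interpolation=cv2.INTER_CUBIC),cv2.resize(b,(400,300))]))
E
```

```text
[0.54130941 0.29994833 0.32503214]
```

View pics/c3.png

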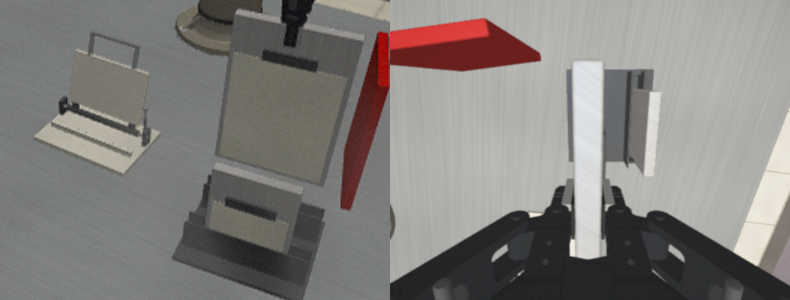

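The board is held upright with its clip outwards, and everything else is undisturbed. Now I carry it in front of the panel.

{"api": "arm_command", "payload": {
  "rows": [
    [[0,0,-0.2,0,-0.2],[0,0,-0.5,0,-0.2],[0,0,-0.7,0,-0.2],[0,-0.06,-0.8,0,-0.2],[0,-0.09,-0.8,0,-0.2],[0,-0.1,-0.8,0,-0.2],[0,-0.1,-0.7,0,-0.2],[0,-0.1,-0.5,0,-0.04],[0,-0.1,-0.35,0,0],[0,-0.1,-0.13,0,0]]
  ]
}}

```text
t: 14.15
eef_pos: [0.5017, -0.0309, 0.3257]
tool_rot: [-0.0, 0.7, 0.714, 0.0]
contact_force: [0.5, 0.5, -2.7]
gripper_width: 0.179
grasp_force: 58.7
```

{"api": "arm_command", "payload": {
  "rows": [
    [[0,0,0,0,0],[0,0,0,0,0],[0,0,0,-0.2,0],[0,0,0,-0.2,0],[0,0,0,-0.2,0],[0,0,0,-0.2,0],[0,0,0,-0.1,0],[0,0,0,-0.1,0],[0,0,0,0,0],[0,0,0,0,0]]
  ]
}}

```text
t: 15.4
eef_pos: [0.5028, -0.0288, 0.2659]
tool_rot: [0.0, 0.699, 0.715, 0.0]
contact_force: [0.3, -0.4, -2.6]
gripper_width: 0.175
grasp_force: 58.7
```

```bash
python3 - <<'E'
from h import *
a=cams.read_camera("scene")[:,:,::-1];P=cams.camera_params("wrist");b=cams.read_camera("wrist")[:,:,::-1]
cv2.imwrite("pics/s4.png",a);cv2.imwrite("pics/w4.png",b);o=get_obs();e=o["eef_pos"];print(e,o["tool_rot"])
import json;json.dump({k:np.array(v).tolist() for k,v in P.items()},open("w4.json","w"))
cv2.imwrite("pics/c4.png",np.hstack([cv2.resize(a[60:240,190:322],(440,600),interpolation=cv2.INTER_CUBIC),cv2.resize(b[:300,150:350],(360,540))[:,:].copy() if 0 else cv2.resize(b[:,140:370],(360,600))]))
E
```

```text
[ 0.50277805 -0.02878047  0.26599159] [2.09641888e-04 6.98672379e-01 7.15441645e-01 3.39368533e-04]
```

View pics/c4.png

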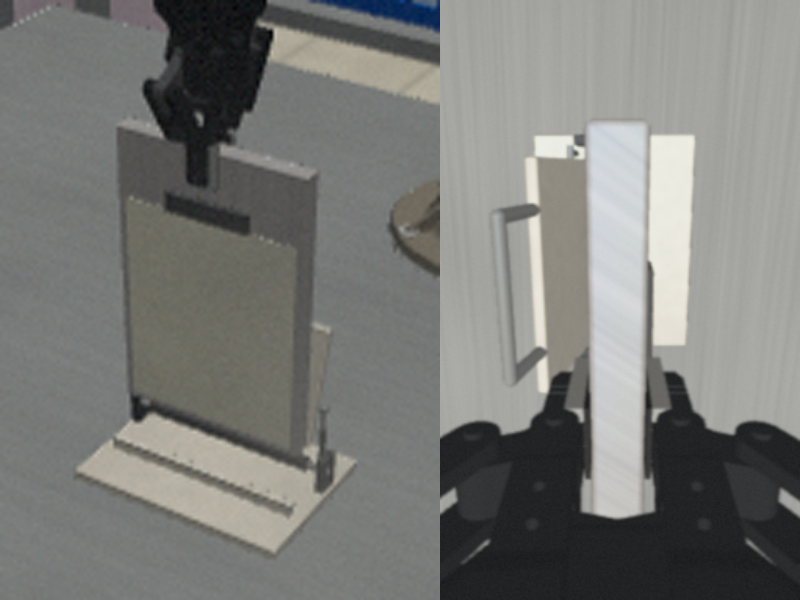

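```bash
python3 - <<'E'
from h import *
y=.028;R=np.array([[np.cos(y),-np.sin(y)],[np.sin(y),np.cos(y)]])
S=lambda x,yy,z:np.r_[R@[x,yy]+[.4825,-.0265],z]
for n,p in dict(fl=(.085,-.095,.01),fr=(.085,.095,.01),br=(-.05,.095,.01)).items():print(n,proj("scene",S(*p)).round(1))
inv=lambda uv,z:(R.T@(onz("scene",uv,z)[:2]-[.4825,-.0265])).round(4)
for n,uv,z in [("fl",(213.4,201.6),.01),("fr",(272.5,225.6),.01),("br",(296.5,198.6),.01),("lipL",(224.5,191.1),.022),("lipR",(277.6,213),.022),
 ("boardTL",(225.4,96.6),.2956),("boardTR",(285.1,112.5),.2956),("boardBL",(229,180),.0556),("boardBR",(280,198.6),.0556)]:print(n,inv(uv,z))
E
```

```text
fl [211.2 199.8]
fr [271.5 224.3]
br [296.3 196.6]
fl [ 0.0884 -0.0852]
fr [0.088  0.0996]
br [-0.0425  0.0994]
lipL [ 0.0466 -0.0773]
lipR [0.0506 0.0928]
boardTL [ 0.0268 -0.0747]
boardTR [0.0238 0.0873]
boardBL [ 0.0348 -0.0689]
boardBR [0.0329 0.0885]
```

Cross-checked in the scene view against the plate and lip, the board is centred within about 2 mm, and its front face is about 10 mm behind the lip. I lower it to contact.

{"api": "arm_command", "payload": {
  "rows": [
    [[0,0,0,-0.15,0],[0,0,0,-0.2,0],[0,0,0,-0.15,0],[0,0,0,-0.1,0],[0,0,0,-0.08,0],[0,0,0,-0.04,0],[0,0,0,-0.02,0],[0,0,0,0,0],[0,0,0,0,0],[0,0,0,0,0]]
  ]
}}

```text
t: 16.75
eef_pos: [0.5026, -0.0287, 0.2214]
tool_rot: [0.0, 0.699, 0.715, 0.0]
contact_force: [0.3, 0.2, -3.4]
gripper_width: 0.18
grasp_force: 58.7
```

{"api": "arm_command", "payload": {
  "rows": [
    [[0,0,0,-0.015,0],[0,0,0,-0.015,0],[0,0,0,0,0],[0,0,0,0,0],[0,0,0,0,0],[0,0,0,0,0],[0,0,0,0,0],[0,0,0,0,0],[0,0,0,0,0],[0,0,0,0,0]]
  ]
}}

```text
t: 18.0
eef_pos: [0.5031, -0.0289, 0.2203]
tool_rot: [0.0, 0.699, 0.715, 0.001]
contact_force: [-1.0, -0.7, 6.5]
gripper_width: 0.179
grasp_force: 59.9
```

Foot contact is felt. I open slightly and rise a little, then walk the top back with the fingers caging it.

{"api": "arm_command", "payload": {
  "rows": [
    [[23,0,0,0,0],[23,0,0,0,0],[23,0,0,0.06,0],[23,0,0,0.07,0],[23,-0.04,0,0,0],[23,-0.06,0,0,0],[23,-0.06,-0.005,0,0],[23,-0.06,0,0,0],[23,-0.06,-0.005,0,0],[23,0,0,0,0]]
  ],
  "newtons": 30
}}

```text
t: 19.25
eef_pos: [0.4854, -0.0294, 0.2272]
tool_rot: [-0.0, 0.699, 0.715, 0.0]
contact_force: [0.5, 0.4, -0.2]
gripper_width: 0.27
grasp_force: 0.0
```

```bash
python3 - <<'E'
from h import *
a=cams.read_camera("scene")[:,:,::-1];b=cams.read_camera("wrist")[:,:,::-1]
cv2.imwrite("pics/c5.png",np.hstack([cv2.resize(a[60:240,190:322],(440,600),interpolation=cv2.INTER_CUBIC),cv2.resize(b[:,140:370],(360,600))]))
E
```

```text
(no output)
```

View pics/c5.png

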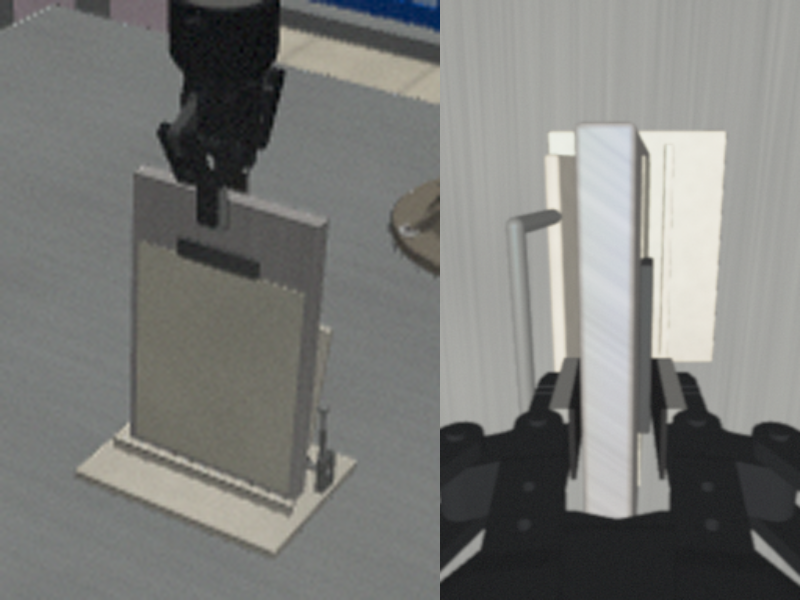

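The foot is on the ledge behind the lip and the board is tilting back between the fingers. I continue.

{"api": "arm_command", "payload": {
  "rows": [
    [[23,-0.06,0,0,0],[23,-0.08,-0.005,0,0],[23,-0.08,0,0,0],[23,-0.08,-0.005,0,0],[23,-0.08,0,0,0],[23,-0.08,-0.005,0,0],[23,-0.08,0,0,0],[23,-0.08,-0.005,0,0],[23,-0.06,0,0,0],[23,0,0,0,0]]
  ]
}}

```text
t: 20.6
eef_pos: [0.4447, -0.0305, 0.2272]
tool_rot: [-0.0, 0.699, 0.715, 0.0]
contact_force: [-0.6, -0.2, 1.0]
gripper_width: 0.271
grasp_force: 0.2
```

```bash
python3 - <<'E'
from h import *
a=cams.read_camera("scene")[:,:,::-1];b=cams.read_camera("wrist")[:,:,::-1]
cv2.imwrite("pics/c6.png",np.hstack([cv2.resize(a[60:240,190:322],(440,600),interpolation=cv2.INTER_CUBIC),cv2.resize(b[:,140:370],(360,600))]))
E
```

```text
(no output)
```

View pics/c6.png

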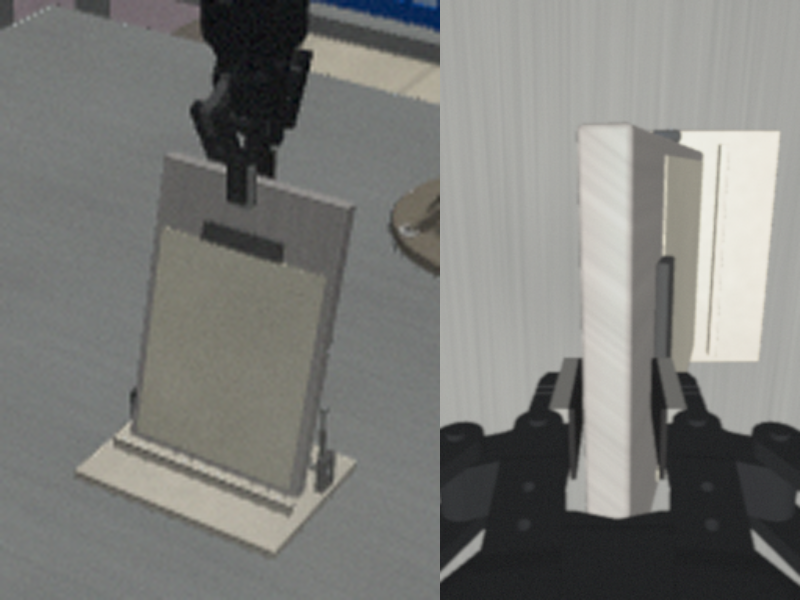

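The board is leaning back about 15°, with the clip outwards. I go the last few mm, watching the force.

{"api": "arm_command", "payload": {
  "rows": [
    [[23,-0.03,0,0,0],[23,-0.03,0,0,0],[23,-0.03,0,0,0],[23,0,0,0,0],[23,0,0,0,0],[23,0,0,0,0],[23,0,0,0,0],[23,0,0,0,0],[23,0,0,0,0],[23,0,0,0,0]]
  ]
}}

```text
t: 21.95
eef_pos: [0.4395, -0.0306, 0.2272]
tool_rot: [-0.0, 0.699, 0.715, 0.0]
contact_force: [0.3, -0.2, -0.3]
gripper_width: 0.268
grasp_force: 0.0
```

{"api": "arm_command", "payload": {
  "rows": [
    [[26,0,0,0,0],[29,0,0,0,0],[32,0,0,0,0],[36,0,0,0,0],[40,0,0,0,0],[46,0,0,0,0],[52,0,0,0,0],[58,0,0,0,0],[60,0,0,0,0],[60,0,0,0,0]]
  ]
}}

```text
t: 23.2
eef_pos: [0.4395, -0.0306, 0.2272]
tool_rot: [-0.0, 0.699, 0.715, 0.0]
contact_force: [0.3, -1.1, 0.1]
gripper_width: 0.703
grasp_force: 0.0
```

```bash
python3 - <<'E'
from h import *
b=cams.read_camera("wrist");cv2.imwrite("pics/w7.png",b[:,:,::-1]);P=cams.camera_params("wrist")
g=b.min(2).astype(int)
for r in (150,200,240):
    d=np.diff(g[r,200:320]);k=np.where(abs(d)>12)[0]+200;print(r,[(int(i),int(d[i-200])) for i in k])
z=.244
for X in ((.4825-.052,-.03,.242),(.4825-.036,-.03,.246)):print("pred strip edge (15deg)",proj("wrist",X,P))
E
```

```text
150 [(233, 15), (234, 15), (264, -13), (265, -20), (266, -24), (285, 36), (286, 21), (287, -20), (288, -21), (308, 19), (309, 40), (310, 30), (317, -26), (318, -46)]
200 [(234, 16), (235, 14), (264, -14), (265, -26), (266, -20), (289, -13), (291, 27), (292, 27), (306, 34), (307, 37), (314, -30), (315, -44), (316, 25), (317, 47)]
240 [(235, 17), (264, -23), (265, -22), (287, -14), (289, 19), (290, 34), (291, 18), (309, -28), (310, -58), (311, -41), (318, 30)]
pred strip edge (15deg) [234.70128031 257.56123692]
pred strip edge (15deg) [267.13862116 262.41544293]
```

The strip edges (234.5 and 265.5) match the prediction for a board flush on the open panel (234.7 and 267.1). I retreat upward.

{"api": "arm_command", "payload": {
  "rows": [
    [[60,0,0,0.1,0],[60,0,0,0.3,0],[60,0,0,0.4,0],[60,0,0,0.5,0],[60,0,0,0.5,0],[60,0,0,0.5,0],[60,0,0,0.3,0],[60,0,0,0,0],[60,0,0,0,0],[60,0,0,0,0]]
  ]
}}

```text
t: 24.5
eef_pos: [0.439, -0.0306, 0.3823]
tool_rot: [-0.0, 0.699, 0.715, -0.001]
contact_force: [0.6, 0.1, -0.1]
gripper_width: 0.706
grasp_force: 0.0
```

```bash
python3 - <<'E'
from h import *
a0=cv2.imread("pics/scene0.png").astype(int)
o=get_obs();b=cams.read_camera("wrist");P=cams.camera_params("wrist");a=cams.read_camera("scene")[:,:,::-1]
cv2.imwrite("pics/s8.png",a);cv2.imwrite("pics/w8.png",b[:,:,::-1])
d=(abs(a.astype(int)-a0).max(2)>40)
for n,(x,y,w,h) in dict(carton=(105,125,70,60),saline=(85,140,40,72),jar=(160,112,35,45),short=(325,222,70,60),rackbase=(300,275,110,30),red=(420,130,35,120)).items():print(n,d[y:y+h,x:x+w].mean().round(3))
g=b.min(2).astype(int)
for X in ((.4825-.052,.05,.242),(.4825-.036,.05,.246),(.439,.0535,.244),(.439,-.1065,.244)):print(proj("wrist",X,P).round(1))
for r in (130,160,190):
    e=np.diff(g[r,200:320]);print(r,[(int(i)+200,int(e[i])) for i in np.where(abs(e)>12)[0]])
c=g[:,250];e=np.diff(c);print("col250",[(int(i),int(e[i])) for i in np.where(abs(e)>12)[0]])
# centring: board front corners in scene, leaning model at y +-.08 vs image edge
y=.028;R=np.array([[np.cos(y),-np.sin(y)],[np.sin(y),np.cos(y)]])
for yy in(-.08,.08):
  for s in(0,.24):
    t=np.radians(15);print("corner",yy,s,proj("scene",np.r_[R@[.0095+.0155-s*np.sin(t),yy]+[.4825,-.0265],.014+s*np.cos(t)]).round(1))
ga=a.min(2).astype(int)
for r in (150,170):
    e=np.diff(ga[r,215:315]);print("scene row",r,[(int(i)+215,int(e[i])) for i in np.where(abs(e)>14)[0]])
print(o["eef_pos"],o["contact_force"])
E
```

```text
carton 0.0
saline 0.0
jar 0.0
short 0.006
rackbase 0.0
red 0.0
[246.   97.7]
[263.2  98. ]
[255.1  93.9]
[251.3 249.3]
130 [(245, 14), (258, -18), (259, -30), (260, -29), (270, 14), (271, 26), (273, -20), (292, 18), (293, 44), (294, 27), (299, -19), (301, 28)]
160 [(245, 21), (258, -25), (259, -28), (260, -20), (272, -16), (274, 17), (275, 32), (276, 16), (291, 24), (292, 40), (293, 19), (298, -28), (300, 31)]
190 [(245, 21), (246, 13), (258, -26), (259, -34), (260, -14), (272, -19), (274, 34), (275, 26), (290, 27), (291, 38), (292, 17), (296, -17), (297, -20), (298, 17), (299, 22)]
col250 [(93, -15), (94, 16), (95, 13), (330, -45), (331, -51), (332, -22)]
corner -0.08 0 [228.3 189.1]
corner -0.08 0.24 [238.8 104.8]
corner 0.08 0 [278.1 208.4]
corner 0.08 0.24 [293.8 120.4]
scene row 150 [(233, -18), (235, 17), (286, -17), (291, 36)]
scene row 170 [(230, -17), (233, 15), (287, 23)]
[ 0.43900798 -0.03059808  0.38232369] [ 0.5953762   0.11224418 -0.12437873]
```

```bash
python3 -c "
from station import job
print(job.hand_in())"
```

```text
the job is handed in; nothing more can be done
None
```

The stand is open and the tall clipboard is centred on its ledge, leaning on the panel with its clip and paper outwards; the gripper has let go, the other things on the bench are unmoved, and the job is handed in at about 25 s.

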